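# Set out today's samples on the colour tiles

## Task

Set out today's samples for the colour check: stand each of the three green-capped bottles upright on the tile of its own colour, inside the white ring. Yesterday's black-capped bottle is still on the pink tile: stand it upright in the grey return tray. Leave the white-capped bottles where they are, and do not knock any bottle over.

Things in the scene. Friction and masses are not known exactly. Their poses are not given: they have to be found in the camera images.
- sample_pink: today's pink sample: pink body with a GREEN cap. A loose round 70 ml plastic bottle, upright: body 44 mm across and 58 mm tall, then a 37 mm wide shoulder to 65 mm, then a screw cap 24 mm across, 82 mm tall over all, 60 to 130 g; a white paper band runs round the lower body, so the colour shows on the shoulder and body. Origin: centre of the underside, z up along the bottle; yaw means nothing. Starts on the bench in the near row.
- sample_orange: today's orange sample: orange body with a GREEN cap. A loose round 70 ml plastic bottle, upright: body 44 mm across and 58 mm tall, then a 37 mm wide shoulder to 65 mm, then a screw cap 24 mm across, 82 mm tall over all, 60 to 130 g; a white paper band runs round the lower body, so the colour shows on the shoulder and body. Origin: centre of the underside, z up along the bottle; yaw means nothing. Starts on the bench in the near row.
- sample_blue: today's blue sample: blue body with a GREEN cap. A loose round 70 ml plastic bottle, upright: body 44 mm across and 58 mm tall, then a 37 mm wide shoulder to 65 mm, then a screw cap 24 mm across, 82 mm tall over all, 60 to 130 g; a white paper band runs round the lower body, so the colour shows on the shoulder and body. Origin: centre of the underside, z up along the bottle; yaw means nothing. Starts on the bench in the near row.
- old_pink: yesterday's pink sample: pink body with a BLACK cap. A loose round 70 ml plastic bottle, upright: body 44 mm across and 58 mm tall, then a 37 mm wide shoulder to 65 mm, then a screw cap 24 mm across, 82 mm tall over all, 60 to 130 g; a white paper band runs round the lower body, so the colour shows on the shoulder and body. Origin: centre of the underside, z up along the bottle; yaw means nothing. Starts standing on the pink tile.
- stock_orange: orange bottle with a WHITE cap, to be left alone. A loose round 70 ml plastic bottle, upright: body 44 mm across and 58 mm tall, then a 37 mm wide shoulder to 65 mm, then a screw cap 24 mm across, 82 mm tall over all, 60 to 130 g; a white paper band runs round the lower body, so the colour shows on the shoulder and body. Origin: centre of the underside, z up along the bottle; yaw means nothing. It stands among the samples in the near row.
- stock_blue: blue bottle with a WHITE cap, to be left alone. A loose round 70 ml plastic bottle, upright: body 44 mm across and 58 mm tall, then a 37 mm wide shoulder to 65 mm, then a screw cap 24 mm across, 82 mm tall over all, 60 to 130 g; a white paper band runs round the lower body, so the colour shows on the shoulder and body. Origin: centre of the underside, z up along the bottle; yaw means nothing. It stands among the samples in the near row.
- tile_pink: pink colour tile fixed to the bench: a flat square 90 x 90 mm, 4 mm thick, with a white ring (68 mm inside, 74 mm outside diameter, flush) about its middle. Origin: centre of its underside; z up, x and y along its edges. The bottle goes inside the ring.
- tile_orange: orange colour tile fixed to the bench: a flat square 90 x 90 mm, 4 mm thick, with a white ring (68 mm inside, 74 mm outside diameter, flush) about its middle. Origin: centre of its underside; z up, x and y along its edges. The bottle goes inside the ring.
- tile_blue: blue colour tile fixed to the bench: a flat square 90 x 90 mm, 4 mm thick, with a white ring (68 mm inside, 74 mm outside diameter, flush) about its middle. Origin: centre of its underside; z up, x and y along its edges. The bottle goes inside the ring.
- return_tray: grey return tray fixed to the bench: open square tray 120 x 120 mm outside, walls 4 mm thick and 18 mm high, floor 4 mm thick, empty. Origin: centre of its underside; z up, x and y along its sides.

How it is judged:
By the outcome, as a careful person would: the job done as asked, in the order asked, and still so for the second after the job is handed in, with the robot touching nothing.
It also fails if it takes over 109 s, if anything falls off the work surface, if the arm or the gripper's body presses on something with over 40 N, if the wrist force passes 120 N, or if a joint passes its speed limit or range.

## Robot

A 7-joint arm with a two-finger parallel gripper is mounted at the origin on the work surface. World frame = base frame: x ahead of the robot, y to its left, z up, the work surface at z = 0. Lengths are in m, angles in rad, forces in N, time in s.
With the tool pointing down it reaches from about 0.4 to 0.85 m from the base axis. Payload 4.5 kg.
Tool frame: the origin (TCP) lies at the very end of the fingers, on their centre line; the grasp point (between the pads) lies 19 mm behind it (r.grip_point_offset is the distance from the TCP to the grasp point, in m); z points along the fingers, y is the line along which they close (so a half turn about z gives the same grasp; the last joint's range is limited). The gripper opens to 88 mm and grips with 3 to 60 N. Pads are 18 mm wide; open, the fingers measure 123 mm over their backs; the gripper's body (75 mm by 187 mm) begins 45 mm behind the grasp point.
Start: joints at [-1.167, 0.689, -0.195, 1.565, 0.157, 0.902, -0.215], TCP at [0.226, 0.583, 0.218] pointing down, gripper open.
Joint ranges: [-3.01, 3.01], [-0.46, 2.08], [-1.47, 1.51], [0.13, 2.56], [-1, 4.14], [0.04, 2.09], [-2.66, 2.66]. Speed limits (rad/s): [2.57, 2.57, 3.14, 3.14, 3.14, 3.14, 3.14].

## Interface

Orientations are given as a unit quaternion [x, y, z, w].
In Python, from plant import r gives the robot as it stands.
- The arm moves only by the tool carry_out, never from a script. Its argument "rows" is a list of rows, each a list of 3 entries, a list of its own where there are three numbers: the shift along the tool's x, y, z in cm, then the turn, a rotation vector about the tool's x, y, z in degrees, then the closure, from 0 (fully open) to 1 (shut). A call has 1 to 12 rows; each row is the pose to reach, as a shift and turn from the pose commanded when the call began, along the tool's axes at that moment; what a row does not reach only later rows make up. A row lasts 1/10 s, in which the tool goes at most 50 mm and 8.59 degrees, less where a joint would pass 70% of its speed; a pose out of reach is approached as far as the arm can. A call with a gripper value outside its range is refused whole. The fingers move at their own pace and stop on an object; "newtons" is the grip in N (left out, the last holds). Time passes only in rows, so rows that repeat a pose let the fingers close. It gives the time, the measured TCP pose, the force, the opening and the grip force at its end, in the units of the state.
- r.get_state(): the state, without advancing time (a new reading comes with each control period).
- r.snapshot(name): name is "scene" or "top"; returns a dict with "image" (420x560x3 uint8, red, green, blue), "fx", "fy", "cx", "cy" (pixels), "dist_coeffs" ([k1, k2, p1, p2, k3] as OpenCV has them; the pictures are not rectified), "pose" (4x4, takes a point from camera to world coordinates). Camera axes: x right, y up, looking along -z (the intrinsics and any distortion apply to the point x, -y, -z); pixel columns grow to the right and rows downward; lengths in m; the calibration is good to about 2 mm. A picture is of the moment at which its call begins. There is no depth.
- r.finish_job(): hands the job in; it is judged then, once.
The state is a dict: "clock": time; "q": joint angles; "qd": joint speeds; "joint_torque": joint torques, N m; "tool_pos": TCP position; "eef_rot": TCP orientation; "contact_force": force on the tool from outside, world axes, zero at the start; "moment": the same for the moment, N m; "opening": opening from 0.0 (shut) to 1.0 (fully open); "finger_force": force on a finger pad.
Only numpy, scipy, OpenCV 4.12 (cv2) and the standard library are available. Lean on these libraries where they do the work, as an engineer would, in place of code of your own. Each camera call takes 0.05 s, during which the arm holds its last target. There are 200 camera calls.

## Working session

There is one attempt and no reset: what is moved stays moved. The work goes in short steps, Python scripts to look and compute and a tool call to move; the robot and the scene stay as the last step left them, time stands still between calls to the robot, and variables do not carry over. Pictures are saved under pics/ and viewed, at most 14 in all, crops included, and the job is handed in when it is done.

Besides the shell and the picture viewer there is one more tool, called by a JSON object that holds its "method" and its "body". carry_out: Moves the arm, as the interface text tells. Its arguments: {"type":"object","properties":{"rows":{"type":"array"},"newtons":{"type":"number"}},"required":["rows"]}

```bash
mkdir -p pics; ls; python3 - <<'E'
from plant import r
import cv2,numpy as np
s=r.get_state(); print(s['clock'],s['tool_pos'],s['eef_rot'],s['opening'],r.grip_point_offset)
for n in('scene','top'):
    d=r.snapshot(n); cv2.imwrite(f'pics/{n}0.png',d['image'][...,::-1]); print(n,d['fx'],d['fy'],d['cx'],d['cy'],d['dist_coeffs'],np.round(d['pose'],3).tolist())
E
```

```text
pics
0.0 [0.22569258 0.58213232 0.21671704] [ 1.83804752e-01  9.82962374e-01 -8.79983826e-04 -1.01031101e-04] 1.0022970795484585 0.0187
scene 438.8689772170517 438.8689772170517 282.3469511435459 207.99206107189468 [-0.03251095  0.          0.          0.          0.        ] [[-0.27, -0.577, 0.771, 1.203], [0.963, -0.161, 0.217, 0.178], [-0.001, 0.801, 0.599, 0.553], [0.0, 0.0, 0.0, 1.0]]
top 514.9237118053363 514.9237118053363 277.6669381438326 202.8624634337084 [-0.03627971  0.          0.          0.          0.        ] [[0.131, 0.97, -0.205, 0.34], [-0.991, 0.127, -0.029, -0.019], [-0.002, 0.207, 0.978, 0.997], [0.0, 0.0, 0.0, 1.0]]
```

View pics/scene0.png

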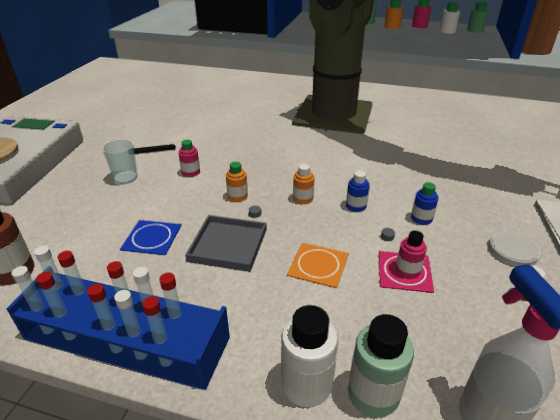

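View pics/top0.png

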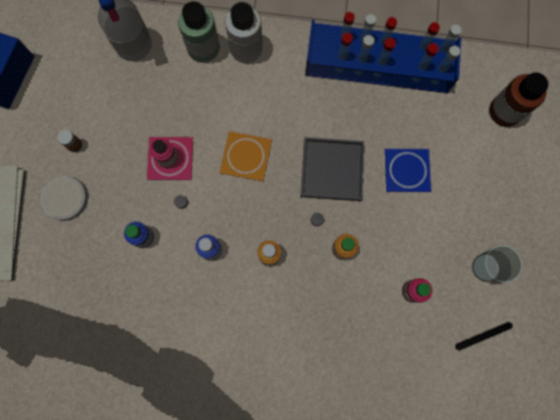

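The top view shows pink tile (170,158), orange tile (246,156), tray (333,169) and blue tile (408,170). The green caps are blue (137,232), orange (348,244) and pink (423,290), and the black cap is at (160,148). I'll enlarge both views to read these points more closely.

```bash
cat > h.py <<'E'
import cv2,numpy as np
from plant import r
def world(d,px,z):
    K=np.array([[d['fx'],0,d['cx']],[0,d['fy'],d['cy']],[0,0,1]])
    n=cv2.undistortPoints(np.array([[px]],float),K,np.array(d['dist_coeffs'],float))[0,0]
    P=np.array(d['pose']);v=P[:3,:3]@[n[0],-n[1],-1];o=P[:3,3]
    return (o+v*(z-o[2])/v[2])[:2]
def crop(d,x,y,w,h,s,f):
    cv2.imwrite(f,cv2.resize(d['image'][y:y+h,x:x+w,::-1],None,fx=s,fy=s,interpolation=cv2.INTER_CUBIC))
E
python3 - <<'E'
from h import *
d=r.snapshot('top'); crop(d,120,125,160,120,5,'pics/t1.png'); crop(d,290,130,160,180,3.33,'pics/t2.png')
d=r.snapshot('scene'); crop(d,110,130,340,170,2.35,'pics/s1.png')
E
```

```text
(no output)
```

View pics/t1.png

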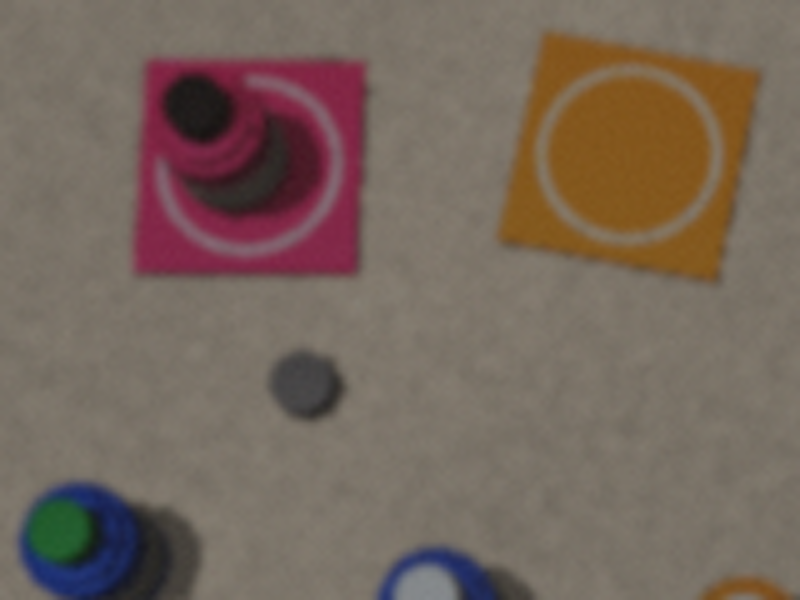

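View pics/t2.png

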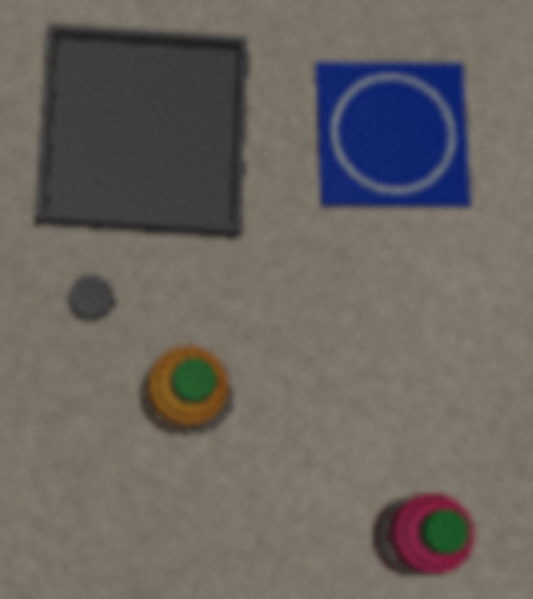

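View pics/s1.png

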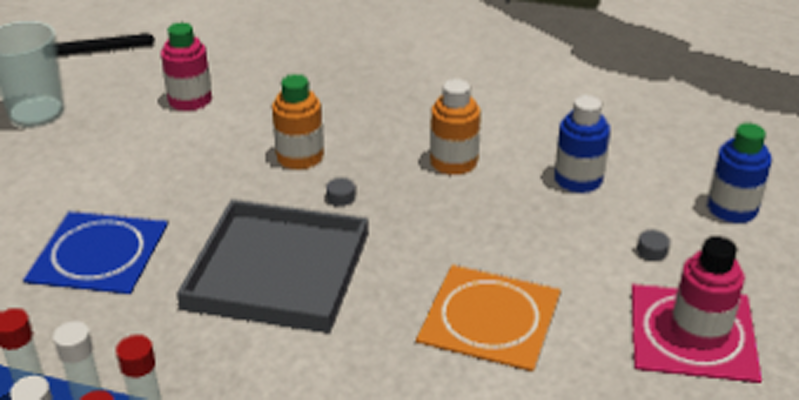

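```bash
python3 - <<'E'
from h import *
d=r.snapshot('top'); e=r.snapshot('scene')
a=dict(oldp=(159.2,146,.086),blue=(131.6,231,.082),orange=(348.2,244.1,.082),pink=(423.9,289.5,.082),Tp=(170,158.2,.004),To=(245.4,155.3,.004),tray=(332.3,169.3,.018),Tb=(408.3,169.6,.004),stb=(120+427/5,125+588/5,.082))
b=dict(oldp=(720,244,.086),blue=(750,130,.082),orange=(296,81,.082),pink=(181,29,.082),stb=(588,103,.082),sto=(456,86,.082),Tp=(694,333,.004),To=(491,314,.004),Tb=(97,250,.004))
for k,v in a.items(): print(k,'top',world(d,v[:2],v[2]).round(4), end=' ')or (print('scene',world(e,(110+b[k][0]/2.35,130+b[k][1]/2.35),b[k][2]).round(4)) if k in b else print())
k='sto';print(k,world(e,(110+b[k][0]/2.35,130+b[k][1]/2.35),b[k][2]).round(4))
# yaw of tray: bottom edge
A=world(d,(290+36/3.33,130+224/3.33),.018);B=world(d,(290+240/3.33,130+236/3.33),.018);print('tray edge',A,B)
C=world(d,(136/5+120,125+273/5),.004);D=world(d,(358/5+120,125+274/5),.004);print(C,D)
from scipy.spatial.transform import Rotation as R
s=r.get_state();print(s['tool_pos'],R.from_quat(s['eef_rot']).as_matrix().round(3).tolist())
E
```

```text
oldp top [0.6092 0.2403] scene [0.6112 0.2417]
blue top [0.446  0.2624] scene [0.4503 0.2612]
orange top [ 0.4734 -0.1267] scene [ 0.4781 -0.125 ]
pink top [ 0.4107 -0.2674] scene [ 0.4174 -0.2648]
Tp top [0.6109 0.2374] scene [0.6181 0.2376]
To top [0.6366 0.0876] scene [0.6387 0.0874]
tray top [ 0.6262 -0.0879] 
Tb top [ 0.6496 -0.24  ] scene [ 0.6525 -0.239 ]
stb top [0.4428 0.1269] scene [0.4451 0.1272]
sto [0.4485 0.0125]
tray edge [ 0.56201179 -0.03318623] [ 0.57042307 -0.1523214 ]
[0.56116415 0.27493101] [0.57226768 0.18670871]
[0.22584972 0.58254983 0.21724296] [[-0.932, 0.361, -0.0], [0.361, 0.932, -0.001], [-0.0, -0.001, -1.0]]
```

{"method": "carry_out", "body": {"rows": [[[-3, -1, 0], [0, 0, 6], 0], [[-7, -2.6, 0], [0, 0, 12], 0], [[-11, -4, 0], [0, 0, 18], 0], [[-15, -5.6, 0], [0, 0, 24], 0], [[-19.5, -7, 0], [0, 0, 30], 0], [[-24, -9, 0], [0, 0, 36], 0], [[-28.5, -10.5, 0], [0, 0, 42], 0], [[-33, -12.2, 0], [0, 0, 48], 0], [[-37.5, -14, 0], [0, 0, 54], 0], [[-41.5, -15.5, 0], [0, 0, 60], 0], [[-45, -17, 0], [0, 0, 66], 0], [[-48.1, -17.9, 0], [0, 0, 68.8], 0]], "newtons": 15}}

```text
clock: 1.5
tool_pos: [0.6111, 0.2393, 0.2175]
eef_rot: [0.709, 0.705, -0.0, 0.0]
contact_force: [0.7, -0.3, 0.1]
opening: 1.005
finger_force: 0.0
```

{"method": "carry_out", "body": {"rows": [[[0, 0, 0], [0, 0, 0], 0], [[0, 0, 0], [0, 0, 0], 0], [[0, 0, 0], [0, 0, 0], 0], [[0, 0, 0], [0, 0, 0], 0]]}}

```text
clock: 1.9
tool_pos: [0.6085, 0.2438, 0.2175]
eef_rot: [0.706, 0.708, 0.0, -0.001]
contact_force: [-1.3, -1.3, -0.1]
opening: 0.998
finger_force: 0.0
```

```bash
python3 - <<'E'
from h import *
from scipy.spatial.transform import Rotation as R
s=r.get_state();print(s['clock'],s['tool_pos'],R.from_quat(s['eef_rot']).as_matrix().round(3).tolist(),s['q'].round(2) if hasattr(s['q'],'round') else s['q'])
d=r.snapshot('top'); crop(d,100,90,170,170,3.4,'pics/t3.png')
E
```

```text
1.9 [0.60848304 0.24377395 0.21753038] [[-0.003, 1.0, -0.001], [1.0, 0.003, 0.001], [0.001, -0.001, -1.0]] [-0.5   0.73  0.1   1.47 -0.08  0.94 -0.38]
```

View pics/t3.png

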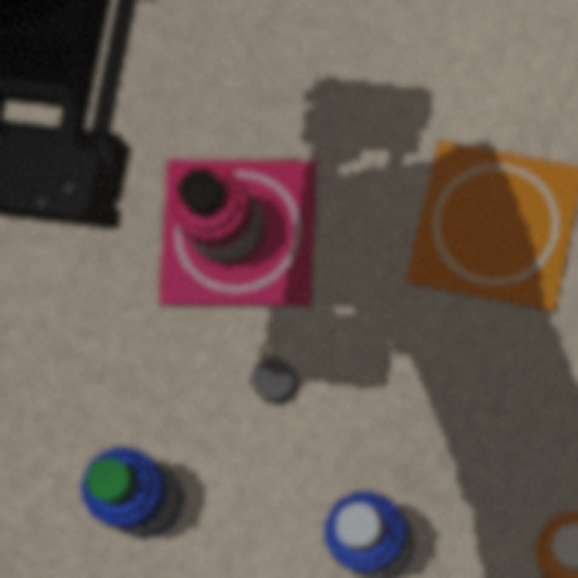

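The gripper shows up and left of the pink bottle because of perspective at height. The black cap is at crop (203,192), and the tile is unobstructed. I'll go partway down and check alignment from closer before enclosing the bottle.

{"method": "carry_out", "body": {"rows": [[[0, 0, 2], [0, 0, 0], 0], [[0, 0, 4.5], [0, 0, 0], 0], [[0, 0, 7], [0, 0, 0], 0], [[0, 0, 9], [0, 0, 0], 0], [[0, 0, 10.5], [0, 0, 0], 0], [[0, 0, 11], [0, 0, 0], 0], [[0, 0, 11], [0, 0, 0], 0]]}}

```text
clock: 2.65
tool_pos: [0.6093, 0.2423, 0.1072]
eef_rot: [0.707, 0.707, -0.0, -0.0]
contact_force: [-0.2, -0.4, -0.3]
opening: 1.0
finger_force: 0.0
```

```bash
python3 - <<'E'
from h import *
d=r.snapshot('scene'); crop(d,330,110,180,180,3.3,'pics/s2.png')
E
```

```text
(no output)
```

View pics/s2.png

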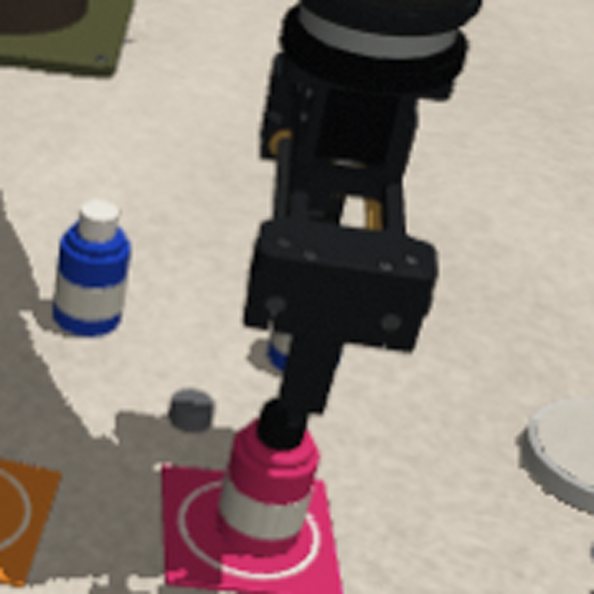

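The gripper stands above the pink bottle, with the front finger tip near crop (305,405) and the cap top near (285,415). I'll check that against the projection.

```bash
cat >> h.py <<'E'
def proj(d,p):
    P=np.array(d['pose']);c=P[:3,:3].T@(np.array(p)-P[:3,3])
    K=np.array([[d['fx'],0,d['cx']],[0,d['fy'],d['cy']],[0,0,1]])
    return cv2.projectPoints(np.array([[c[0],-c[1],-c[2]]]),np.zeros(3),np.zeros(3),K,np.array(d['dist_coeffs'],float))[0][0,0]
E
python3 - <<'E'
from h import *
d=r.snapshot('scene'); o=np.array([330,110])
for p in ((.6535,.2423,.107),(.670,.2423,.107),(.610,.241,.086),(.610,.241,.004),(.56,.2423,.107)): print(p,((proj(d,p)-o)*3.3).round())
E
```

```text
(0.6535, 0.2423, 0.107) [292. 431.]
(0.67, 0.2423, 0.107) [290. 453.]
(0.61, 0.241, 0.086) [284. 407.]
(0.61, 0.241, 0.004) [256. 524.]
(0.56, 0.2423, 0.107) [297. 316.]
```

```bash
python3 - <<'E'
from h import *
a=r.snapshot('scene'); b=r.snapshot('top')
A=a['image'][160:285,380:460];B=b['image'][100:225,110:190]
im=np.hstack([cv2.convertScaleAbs(cv2.resize(x[...,::-1],None,fx=4.7,fy=4.7,interpolation=cv2.INTER_CUBIC),alpha=1.6,beta=30) for x in(A,B)])
cv2.imwrite('pics/c1.png',im);print(im.shape)
for p in ((.6535,.2423,.107),(.67,.2423,.107),(.565,.2423,.107),(.549,.2423,.107),(.61,.241,.086)): print(p,((proj(a,p)-[380,160])*4.7).round(),((proj(b,p)-[110,100])*4.7+[376,0]).round())
E
```

```text
(588, 752, 3)
(0.6535, 0.2423, 0.107) [180. 378.] [610.  91.]
(0.67, 0.2423, 0.107) [179. 411.] [618.  52.]
(0.565, 0.2423, 0.107) [188. 224.] [569. 308.]
(0.549, 0.2423, 0.107) [189. 199.] [562. 348.]
(0.61, 0.241, 0.086) [169. 345.] [606. 214.]
```

View pics/c1.png

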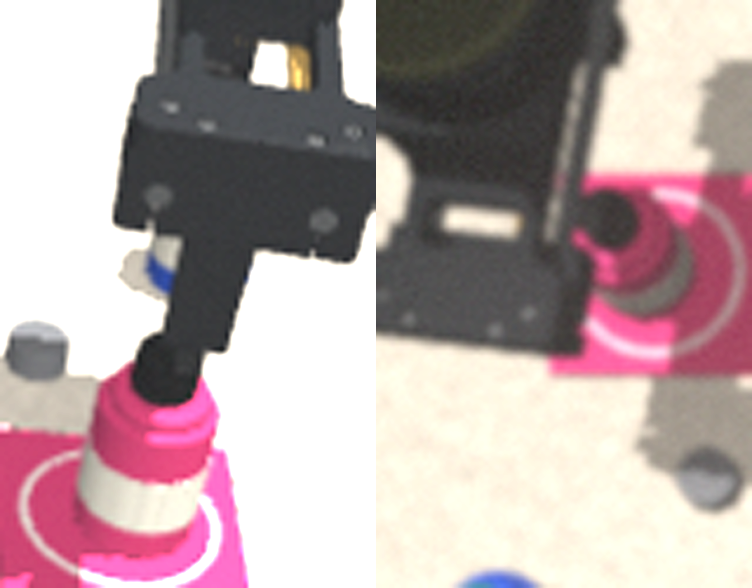

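```bash
python3 - <<'E'
from h import *
a=r.snapshot('scene'); b=r.snapshot('top')
s=r.get_state(); t=np.array(s['tool_pos']);print(t,s['opening'])
for dx in(-.0935,.0935):
  for dy in(-.0375,.0375):
    for z in(.064,.11):
      p=t+[dx,dy,z]; print((dx,dy,z),((proj(a,p)-[380,160])*4.7).round(),((proj(b,p)-[110,100])*4.7+[376,0]).round())
E
```

```text
[0.61022651 0.24222368 0.10843662] 0.9951812232465487
(-0.0935, -0.0375, 0.064) [119. -13.] [604. 400.]
(-0.0935, -0.0375, 0.11) [ 140. -126.] [573. 367.]
(-0.0935, 0.0375, 0.064) [332.  16.] [396. 373.]
(-0.0935, 0.0375, 0.11) [362. -98.] [353. 339.]
(0.0935, -0.0375, 0.064) [ 86. 296.] [695. -89.]
(0.0935, -0.0375, 0.11) [111. 169.] [ 670. -146.]
(0.0935, 0.0375, 0.064) [350. 340.] [ 496. -112.]
(0.0935, 0.0375, 0.11) [389. 211.] [ 461. -171.]
```

The front fingertip is at crop (198,349), about 20 mm higher than the reported TCP predicts, while its lateral position agrees. I'll go down carefully to a reported z of 0.05 and look again.

{"method": "carry_out", "body": {"rows": [[[0, 0, 1], [0, 0, 0], 0], [[0, 0, 2], [0, 0, 0], 0], [[0, 0, 3], [0, 0, 0], 0], [[0, 0, 4], [0, 0, 0], 0], [[0, 0, 5], [0, 0, 0], 0], [[0, 0, 5.6], [0, 0, 0], 0], [[0, 0, 5.6], [0, 0, 0], 0], [[0, 0, 5.6], [0, 0, 0], 0]]}}

```text
clock: 3.75
tool_pos: [0.6098, 0.2421, 0.0515]
eef_rot: [0.707, 0.707, 0.0, 0.0]
contact_force: [-0.3, -0.3, -0.0]
opening: 0.998
finger_force: 0.0
```

```bash
python3 - <<'E'
from h import *
a=r.snapshot('scene'); b=r.snapshot('top')
A=a['image'][160:285,380:460];B=b['image'][100:225,110:190]
im=np.hstack([cv2.convertScaleAbs(cv2.resize(x[...,::-1],None,fx=4.7,fy=4.7,interpolation=cv2.INTER_CUBIC),alpha=1.6,beta=30) for x in(A,B)])
cv2.imwrite('pics/c2.png',im)
t=np.array(r.get_state()['tool_pos']);print(t)
for dx in(-.061,-.044,.044,.061): print(dx,((proj(a,t+[dx,0,0])-[380,160])*4.7).round(),((proj(b,t+[dx,0,0])-[110,100])*4.7+[376,0]).round())
E
```

```text
[0.61013744 0.2421972  0.0520235 ]
-0.061 [162. 314.] [595. 383.]
-0.044 [160. 342.] [603. 343.]
0.044 [150. 500.] [641. 139.]
0.061 [148. 534.] [648. 100.]
```

View pics/c2.png

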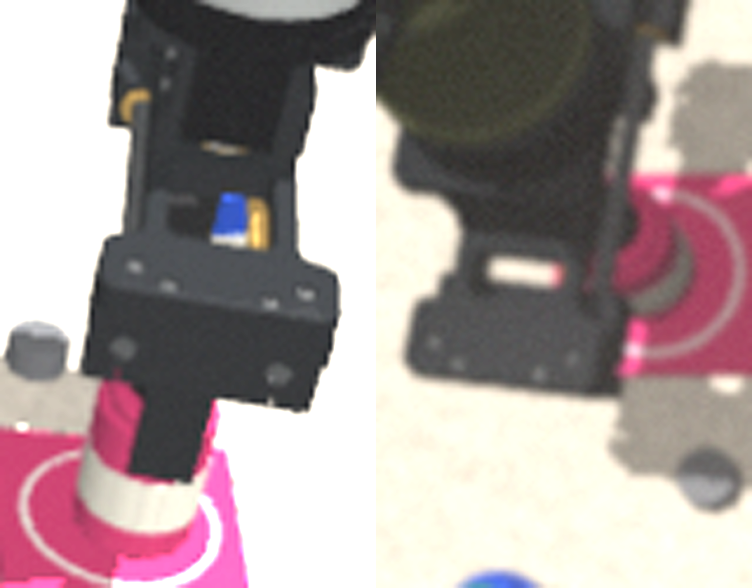

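```bash
python3 - <<'E'
from h import *
from scipy.optimize import least_squares as L
a=r.snapshot('scene'); b=r.snapshot('top')
t=np.array([.610,.242,.0515])
pa=lambda p:(proj(a,p)-[380,160])*4.7
pb=lambda p:(proj(b,p)-[110,100])*4.7+[376,0]
f=lambda v:np.r_[pa(t+[v[0],v[3],v[2]])-[220,304],pb(t+[v[1],v[3],v[2]])-[508,381]]
print('block Df,Db,H,dy',L(f,[.08,-.08,.1,0]).x.round(4))
g=lambda v:pa(t+[v[0],0,v[1]])-[163,477]
print('finger dx,dz (dy=0)',L(g,[.05,0]).x.round(4))
for z in(0,.01,.02): print(z,L(lambda v:pa(t+[v[0],v[1],z])-[163,477],[.05,0]).x.round(4))
E
```

```text
block Df,Db,H,dy [ 0.0542 -0.0855  0.0964  0.0054]
finger dx,dz (dy=0) [0.0646 0.0303]
0 [0.0306 0.0041]
0.01 [0.0419 0.0027]
0.02 [0.0531 0.0014]
```

The bottle sits between the fingers, with the front fingertip at (163,477). The geometry hints that the tool is about 15 mm off the cameras' frame. I'll rise and shut the fingers so the closed tip gives a clean tool point, which will settle the offset before touching the bottle.

{"method": "carry_out", "body": {"rows": [[[0, 0, -3], [0, 0, 0], 0], [[0, 0, -7], [0, 0, 0], 0], [[0, 0, -11], [0, 0, 0], 1], [[0, 0, -13], [0, 0, 0], 1], [[0, 0, -13], [0, 0, 0], 1], [[0, 0, -13], [0, 0, 0], 1], [[0, 0, -13], [0, 0, 0], 1], [[0, 0, -13], [0, 0, 0], 1], [[0, 0, -13], [0, 0, 0], 1], [[0, 0, -13], [0, 0, 0], 1]]}}

```text
clock: 4.95
tool_pos: [0.6094, 0.2419, 0.1808]
eef_rot: [0.707, 0.707, -0.001, -0.0]
contact_force: [-0.4, 0.4, -0.1]
opening: 0.299
finger_force: 0.0
```

```bash
python3 - <<'E'
from h import *
a=r.snapshot('scene'); b=r.snapshot('top')
s=r.get_state();t=np.array(s['tool_pos']);print(t,s['opening'])
pa=proj(a,t);pb=proj(b,t);print(pa,pb)
im=[]
for d,p in((a,pa),(b,pb)):
    x,y=(p-[40,62]).astype(int);x=max(x,0);y=max(y,0);print(x,y)
    im.append(cv2.convertScaleAbs(cv2.resize(d['image'][y:y+125,x:x+80,::-1],None,fx=4.7,fy=4.7,interpolation=cv2.INTER_CUBIC),alpha=1.6,beta=30))
cv2.imwrite('pics/c3.png',np.hstack(im))
E
```

```text
[0.60955808 0.2419618  0.18114187] 0.2079099513110908
[427.95341187 185.37952073] [145.47056906 127.82991288]
387 123
105 65
```

View pics/c3.png

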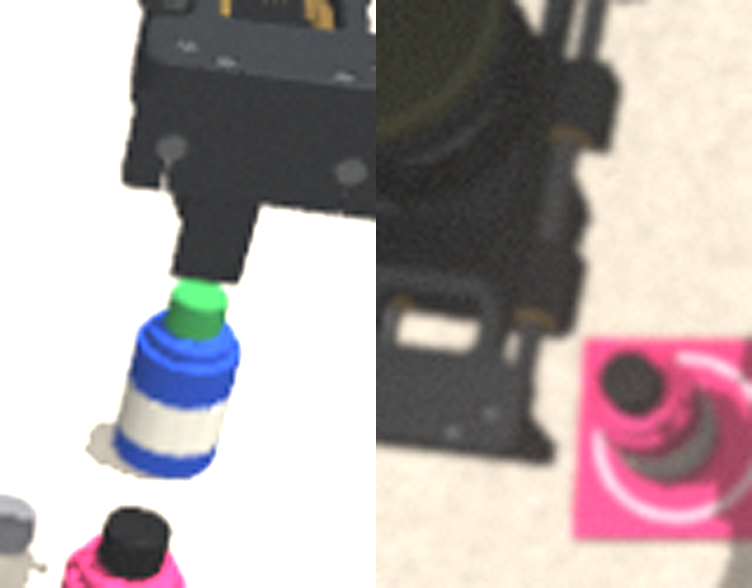

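The closed gripper is in clear view above the blue bottle, with the finger end near scene pixel (431,182.6). That is already behind the predicted outer face. I'll let it shut fully and rotate it a half turn's quarter so the fingers show side-on.

{"method": "carry_out", "body": {"rows": [[[0, 0, 0], [0, 0, 8], 1], [[0, 0, 0], [0, 0, 16], 1], [[0, 0, 0], [0, 0, 24], 1], [[0, 0, 0], [0, 0, 32], 1], [[0, 0, 0], [0, 0, 40], 1], [[0, 0, 0], [0, 0, 48], 1], [[0, 0, 0], [0, 0, 56], 1], [[0, 0, 0], [0, 0, 64], 1], [[0, 0, 0], [0, 0, 72], 1], [[0, 0, 0], [0, 0, 80], 1], [[0, 0, 0], [0, 0, 88], 1], [[0, 0, 0], [0, 0, 90], 1]]}}

```text
clock: 6.25
tool_pos: [0.6095, 0.2423, 0.1813]
eef_rot: [1.0, -0.001, -0.0, 0.0]
contact_force: [0.5, -0.8, 0.4]
opening: 0.009
finger_force: 0.0
```

{"method": "carry_out", "body": {"rows": [[[0, 0, 0], [0, 0, 0], 1], [[0, 0, 0], [0, 0, 0], 1], [[0, 0, 0], [0, 0, 0], 1], [[0, 0, 0], [0, 0, 0], 1]]}}

```text
clock: 6.65
tool_pos: [0.6097, 0.242, 0.1816]
eef_rot: [1.0, 0.0, 0.0, -0.0]
contact_force: [0.7, 0.4, -0.5]
opening: 0.005
finger_force: 0.0
```

```bash
python3 - <<'E'
from h import *
a=r.snapshot('scene'); b=r.snapshot('top')
s=r.get_state();t=np.array(s['tool_pos']);print(t,s['opening'],s['q'])
pa=proj(a,t);pb=proj(b,t);print(pa,pb)
im=[]
for d,p in((a,pa),(b,pb)):
    x,y=(p-[40,62]).astype(int);x=max(x,0);y=max(y,0);print(x,y)
    im.append(cv2.convertScaleAbs(cv2.resize(d['image'][y:y+125,x:x+80,::-1],None,fx=4.7,fy=4.7,interpolation=cv2.INTER_CUBIC),alpha=1.6,beta=30))
cv2.imwrite('pics/c4.png',np.hstack(im))
E
```

```text
[0.60971487 0.24192539 0.18155513] 0.008648822476752666 [-0.72069701  0.83384938  0.54507372  1.52310075 -0.50107456  0.92670853
 -1.58635786]
[427.98082665 185.20555505] [145.44711056 127.65874529]
387 123
105 65
```

View pics/c4.png

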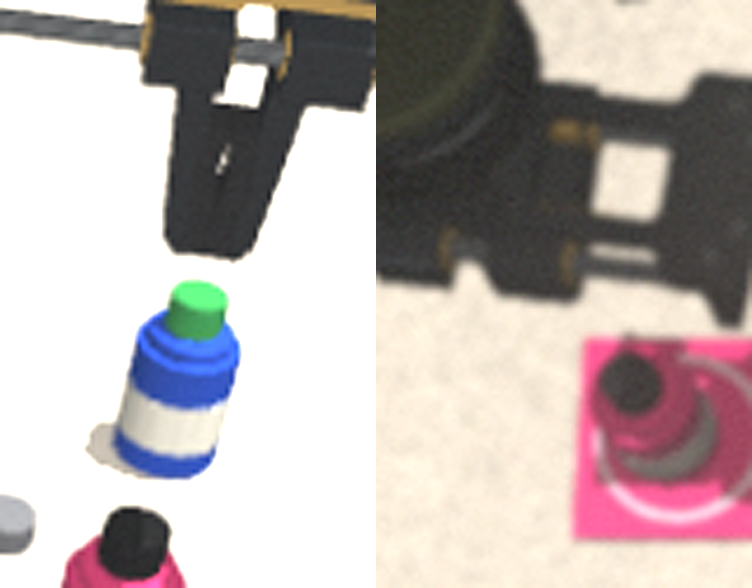

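The closed fingertip is near scene pixel (431.7,177), about 12 px above the predicted TCP at (428,185). That means either a z or an x offset. I'll lean the hand about the TCP so both cameras see the tip, then triangulate it.

{"method": "carry_out", "body": {"rows": [[[0, 0, 0], [-4, -4, 0], 1], [[0, 0, 0], [-8, -8, 0], 1], [[0, 0, 0], [-12, -12, 0], 1], [[0, 0, 0], [-16, -16, 0], 1], [[0, 0, 0], [-17, -17, 0], 1], [[0, 0, 0], [-17, -17, 0], 1], [[0, 0, 0], [-17, -17, 0], 1], [[0, 0, 0], [-17, -17, 0], 1]]}}

```text
clock: 7.55
tool_pos: [0.6097, 0.2415, 0.1823]
eef_rot: [0.978, -0.0, -0.147, 0.147]
contact_force: [1.6, 1.4, -0.0]
opening: 0.005
finger_force: 0.0
```

```bash
python3 - <<'E'
from h import *
from scipy.spatial.transform import Rotation as R
a=r.snapshot('scene'); b=r.snapshot('top')
s=r.get_state();t=np.array(s['tool_pos']);Z=R.from_quat(s['eef_rot']).as_matrix();print(t,Z[:,2])
pa=proj(a,t);pb=proj(b,t);print(pa,pb,proj(a,t-.02*Z[:,2]),proj(b,t-.02*Z[:,2]))
im=[]
for d,p in((a,pa),(b,pb)):
    x,y=(p-[30,50]).astype(int);x=max(x,0);y=max(y,0);print(x,y)
    im.append(cv2.convertScaleAbs(cv2.resize(d['image'][y:y+90,x:x+60,::-1],None,fx=6.5,fy=6.5,interpolation=cv2.INTER_CUBIC),alpha=1.8,beta=40))
cv2.imwrite('pics/c5.png',np.hstack(im))
E
```

```text
[0.60964128 0.24165905 0.18235886] [-0.28748947 -0.28726127 -0.91369074]
[427.90526409 184.71406429] [145.47380195 127.55153417] [434.24576369 177.12701179] [139.90442884 119.96301445]
397 134
115 77
```

View pics/c5.png

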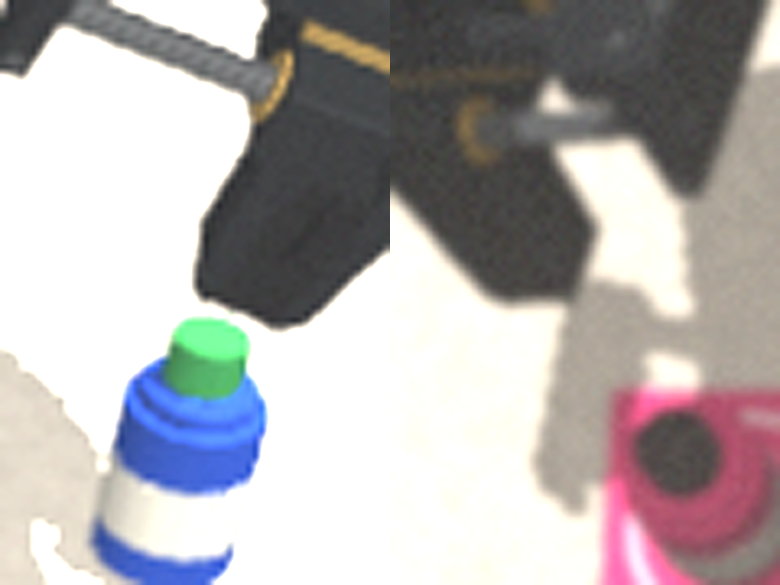

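The top view shows the tip at about (137.5,119) and the scene view at about (435.5,178). Both match a point 20 mm behind the reported TCP along the tool. So the real fingertips end about 20 mm short of the reported TCP, with about +2 mm in y, and I'll allow for both. Next: straighten, turn back and open.

{"method": "carry_out", "body": {"rows": [[[0, 0, 0], [4, 4, 0], 0], [[0, 0, 0], [8, 8, 0], 0], [[0, 0, 0], [12, 12, 0], 0], [[0, 0, 0], [16, 16, 0], 0], [[0, 0, 0], [17, 17, 0], 0], [[0, 0, 0], [17, 17, 0], 0]]}}

```text
clock: 8.25
tool_pos: [0.6089, 0.2407, 0.183]
eef_rot: [1.0, -0.001, 0.0, -0.001]
contact_force: [0.5, 0.7, 0.2]
opening: 0.525
finger_force: 0.0
```

{"method": "carry_out", "body": {"rows": [[[0, 0, 0], [0, 0, -8], 0], [[0, 0, 0], [0, 0, -16], 0], [[0, 0, 0], [0, 0, -24], 0], [[0, 0, 0], [0, 0, -32], 0], [[0, 0, 0], [0, 0, -40], 0], [[0, 0, 0], [0, 0, -48], 0], [[0, 0, 0], [0, 0, -56], 0], [[0, 0, 0], [0, 0, -64], 0], [[0, 0, 0], [0, 0, -72], 0], [[0, 0, 0], [0, 0, -80], 0], [[0, 0.2, 0], [0, 0, -88], 0], [[0, 0.2, 0], [0, 0, -90], 0]]}}

```text
clock: 9.45
tool_pos: [0.6102, 0.2399, 0.1816]
eef_rot: [0.706, 0.708, 0.0, 0.0]
contact_force: [-0.6, -0.1, 0.7]
opening: 1.002
finger_force: 0.0
```

{"method": "carry_out", "body": {"rows": [[[0, 0, 3], [0, 0, 0], 0], [[0, 0, 6], [0, 0, 0], 0], [[0, 0, 9], [0, 0, 0], 0], [[0, 0, 12], [0, 0, 0], 0], [[0, 0, 14], [0, 0, 0], 0], [[0, 0, 15], [0, 0, 0], 0], [[0, 0, 15.6], [0, 0, 0], 0], [[0, 0, 15.8], [0, 0, 0], 0], [[0, 0, 15.8], [0, 0, 0], 0]]}}

```text
clock: 10.35
tool_pos: [0.6103, 0.2403, 0.0242]
eef_rot: [0.707, 0.707, 0.001, 0.0]
contact_force: [-0.1, 0.1, 0.2]
opening: 1.003
finger_force: 0.0
```

{"method": "carry_out", "body": {"rows": [[[0, 0, 0.15], [0, 0, 0], 0], [[0, 0, 0.3], [0, 0, 0], 0], [[0, 0, 0.4], [0, 0, 0], 0], [[0, 0, 0.4], [0, 0, 0], 0]]}}

```text
clock: 10.75
tool_pos: [0.6097, 0.24, 0.0196]
eef_rot: [0.707, 0.707, 0.0, -0.0]
contact_force: [0.2, -0.5, -0.3]
opening: 1.005
finger_force: 0.0
```

{"method": "carry_out", "body": {"rows": [[[0, 0, 0.3], [0, 0, 0], 0], [[0, 0, 0.6], [0, 0, 0], 0], [[0, 0, 0.9], [0, 0, 0], 0], [[0, 0, 0.9], [0, 0, 0], 0]]}}

```text
clock: 11.15
tool_pos: [0.6092, 0.2399, 0.0099]
eef_rot: [0.707, 0.707, -0.0, -0.0]
contact_force: [-0.5, 0.6, 0.2]
opening: 0.999
finger_force: 0.0
```

There's no contact at a reported z of 0.010, which confirms the 20 mm offset. Now I'll close.

{"method": "carry_out", "body": {"rows": [[[0, 0, 0], [0, 0, 0], 0.3], [[0, 0, 0], [0, 0, 0], 0.4], [[0, 0, 0], [0, 0, 0], 0.45], [[0, 0, 0], [0, 0, 0], 0.5], [[0, 0, 0], [0, 0, 0], 0.6], [[0, 0, 0], [0, 0, 0], 0.8], [[0, 0, 0], [0, 0, 0], 1], [[0, 0, 0], [0, 0, 0], 1], [[0, 0, 0], [0, 0, 0], 1], [[0, 0, 0], [0, 0, 0], 1]], "newtons": 15}}

```text
clock: 12.15
tool_pos: [0.6098, 0.24, 0.0106]
eef_rot: [0.707, 0.707, 0.0, 0.0]
contact_force: [0.4, 0.2, 0.5]
opening: 0.492
finger_force: 15.0
```

{"method": "carry_out", "body": {"rows": [[[0, 0, -0.5], [0, 0, 0], 1], [[0, 0, -2], [0, 0, 0], 1], [[0, 0, -4], [0, 0, 0], 1], [[0, 0, -7], [0, 0, 0], 1], [[0, 0, -10], [0, 0, 0], 1], [[0, 0, -12], [0, 0, 0], 1], [[0, 0, -13], [0, 0, 0], 1], [[0, 0, -13], [0, 0, 0], 1]]}}

```text
clock: 12.95
tool_pos: [0.6106, 0.2404, 0.1426]
eef_rot: [0.707, 0.707, 0.002, 0.001]
contact_force: [1.1, 0.5, -1.6]
opening: 0.493
finger_force: 15.0
```

Gripped at 43 mm, which is the body. Carrying it to the tray.

{"method": "carry_out", "body": {"rows": [[[-1, 0, 0], [0, 0, 0], 1], [[-3, 0.2, 0], [0, 0, 0], 1], [[-6, 0.4, 0], [0, 0, 0], 1], [[-9.5, 0.6, 0], [0, 0, 0], 1], [[-13, 0.8, 0], [0, 0, 0], 1], [[-16.5, 1, 0], [0, 0, 0], 1], [[-20, 1.2, 0], [0, 0, 0], 1], [[-23.5, 1.4, 0], [0, 0, 0], 1], [[-27, 1.6, 0], [0, 0, 0], 1], [[-30, 1.8, 0], [0, 0, 0], 1], [[-32, 1.8, 0], [0, 0, 0], 1], [[-33, 1.8, 0], [0, 0, 0], 1]]}}

```text
clock: 14.15
tool_pos: [0.6259, -0.094, 0.139]
eef_rot: [0.709, 0.706, -0.002, -0.001]
contact_force: [0.0, 0.7, -1.0]
opening: 0.492
finger_force: 15.0
```

{"method": "carry_out", "body": {"rows": [[[0, 0, 0], [0, 0, 0], 1], [[0, 0, 2], [0, 0, 0], 1], [[0, 0, 5], [0, 0, 0], 1], [[0, 0, 8], [0, 0, 0], 1], [[0, 0, 10.5], [0, 0, 0], 1], [[0, 0, 12], [0, 0, 0], 1], [[0, 0, 12.6], [0, 0, 0], 1], [[0, 0, 12.9], [0, 0, 0], 1], [[0, 0, 12.9], [0, 0, 0], 1]]}}

```text
clock: 15.05
tool_pos: [0.6283, -0.0897, 0.0121]
eef_rot: [0.707, 0.707, 0.0, 0.0]
contact_force: [-1.1, 0.0, -0.9]
opening: 0.49
finger_force: 15.0
```

```bash
python3 - <<'E'
from h import *
s=r.get_state();print(s['tool_pos'],s['contact_force'])
a=r.snapshot('scene'); b=r.snapshot('top')
# left: scene around tray; right: top around pink/orange tiles
A=a['image'][130:310,160:330];B=b['image'][110:290,120:300]
f=lambda x:cv2.convertScaleAbs(cv2.resize(x[...,::-1],None,fx=400/x.shape[1],fy=400/x.shape[1],interpolation=cv2.INTER_CUBIC)[:400],alpha=1.4,beta=20)
cv2.imwrite('pics/c6.png',np.hstack([f(A),f(B)]))
E
```

```text
[ 0.62833093 -0.08967892  0.01205663] [-1.05114781  0.01906652 -0.86311103]
```

View pics/c6.png

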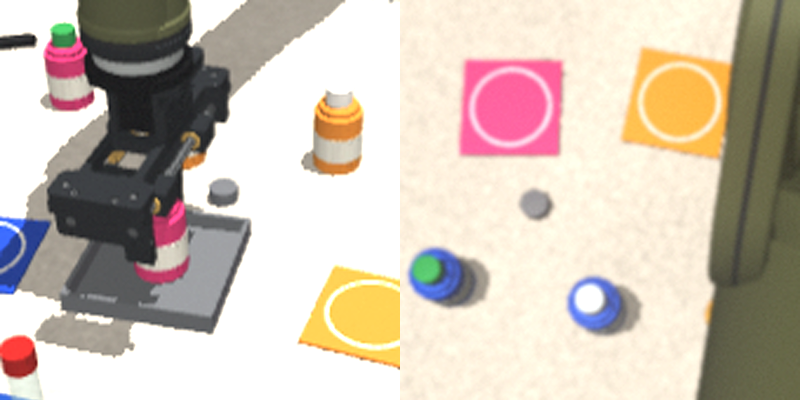

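The bottle is held in the middle of the tray floor (crop (160,250)), and the pink ring is clear at (511,107) in the top crop. I'll lower the last 1.5 mm, release, then go to the pink sample.

{"method": "carry_out", "body": {"rows": [[[0, 0, 0.1], [0, 0, 0], 1], [[0, 0, 0.15], [0, 0, 0], 1], [[0, 0, 0.15], [0, 0, 0], 0.45], [[0, 0, 0.15], [0, 0, 0], 0.3], [[0, 0, 0.15], [0, 0, 0], 0.1], [[0, 0, 0.15], [0, 0, 0], 0], [[0, 0, 0.15], [0, 0, 0], 0], [[0, 0, 0.15], [0, 0, 0], 0], [[0, 0, 0.15], [0, 0, 0], 0], [[0, 0, 0.15], [0, 0, 0], 0]]}}

```text
clock: 16.15
tool_pos: [0.6277, -0.0899, 0.01]
eef_rot: [0.707, 0.707, 0.0, -0.0]
contact_force: [0.5, -0.2, -0.5]
opening: 1.004
finger_force: 0.0
```

{"method": "carry_out", "body": {"rows": [[[0, 0, -1], [0, 0, 0], 0], [[0, 0, -3], [0, 0, 0], 0], [[0, 0, -6], [0, 0, 0], 0], [[0, 0, -10], [0, 0, 0], 0], [[-2, -2.4, -13], [0, 0, 0], 0], [[-5, -6, -14], [0, 0, 0], 0], [[-8, -9.6, -14], [0, 0, 0], 0], [[-11, -13.2, -14], [0, 0, 0], 0], [[-14, -16.8, -14], [0, 0, 0], 0], [[-16.5, -19.8, -14], [0, 0, 0], 0], [[-17.9, -21.4, -14], [0, 0, 0], 0], [[-17.9, -21.4, -14], [0, 0, 0], 0]]}}

```text
clock: 17.35
tool_pos: [0.4106, -0.2719, 0.1508]
eef_rot: [0.709, 0.705, -0.001, -0.0]
contact_force: [0.2, -0.4, 0.3]
opening: 0.999
finger_force: 0.0
```

{"method": "carry_out", "body": {"rows": [[[0, 0, 0], [0, 0, 0], 0], [[0, 0, 0], [0, 0, 0], 0]]}}

```text
clock: 17.55
tool_pos: [0.4156, -0.2679, 0.1503]
eef_rot: [0.706, 0.708, 0.001, 0.001]
contact_force: [0.0, -0.3, 0.1]
opening: 0.998
finger_force: 0.0
```

```bash
python3 - <<'E'
from h import *
b=r.snapshot('top');a=r.snapshot('scene')
s=r.get_state();print(s['tool_pos'])
# black cap in the tray
for d,c in((b,proj(b,(.628,-.088,.086))),(a,proj(a,(.628,-.088,.086)))):
    x,y=(c-[14,14]).astype(int);h=d['image'][y:y+28,x:x+28].astype(int)
    hsv=cv2.cvtColor(d['image'],cv2.COLOR_RGB2HSV)[y-20:y+60,x-20:x+50]
    m=(((hsv[...,0]>160)&(hsv[...,1]>120))).astype(np.uint8)
    n,l,st,ce=cv2.connectedComponentsWithStats(m);k=1+st[1:,4].argmax() if n>1 else 0
    print(c,'pink blob',st[k]+[x-20,y-20,0,0,0],ce[k]+[x-20,y-20])
    bm=(h.max(2)<45).astype(np.uint8);n,l,st,ce=cv2.connectedComponentsWithStats(bm);print('dark',[(st[i][4],(ce[i]+[x,y]).round(1)) for i in range(1,n) if st[i][4]>20])
for p in ((.628,-.088,.03),(.628,-.088,.055)): print(proj(b,p),proj(a,p))
E
```

```text
[ 0.41527881 -0.26777877  0.15008806]
[336.2117026  158.37241888] pink blob [323 151  23  24 315] [333.53650794 163.63492063]
dark [(np.int32(107), array([335.6, 159. ]))]
[225.73240005 207.56685551] pink blob [214 212  25  23 409] [226.36919315 224.37408313]
dark [(np.int32(149), array([225. , 212.2]))]
[333.07884096 166.7487754 ] [228.0896986  231.74942248]
[334.43437023 163.12478892] [227.06045301 221.20505726]
```

The old sample stands upright in the tray: the black cap is at (335.6,159), as predicted. Now I'll pick the pink sample.

{"method": "carry_out", "body": {"rows": [[[0, 0, 2], [0, 0, 0], 0], [[0, 0, 5], [0, 0, 0], 0], [[0, 0, 8], [0, 0, 0], 0], [[0, 0, 11], [0, 0, 0], 0], [[0, 0, 13], [0, 0, 0], 0], [[0, 0, 14], [0, 0, 0], 0], [[0, 0, 14.4], [0, 0, 0], 0], [[0, 0, 14.4], [0, 0, 0], 0]]}}

```text
clock: 18.45
tool_pos: [0.4142, -0.2687, 0.0061]
eef_rot: [0.707, 0.707, 0.0, 0.0]
contact_force: [-0.4, -1.0, 0.3]
opening: 0.999
finger_force: 0.0
```

{"method": "carry_out", "body": {"rows": [[[0, 0, 0], [0, 0, 0], 0.3], [[0, 0, 0], [0, 0, 0], 0.4], [[0, 0, 0], [0, 0, 0], 0.45], [[0, 0, 0], [0, 0, 0], 0.5], [[0, 0, 0], [0, 0, 0], 0.6], [[0, 0, 0], [0, 0, 0], 0.8], [[0, 0, 0], [0, 0, 0], 1], [[0, 0, 0], [0, 0, 0], 1], [[0, 0, 0], [0, 0, 0], 1], [[0, 0, 0], [0, 0, 0], 1]]}}

```text
clock: 19.45
tool_pos: [0.4134, -0.269, 0.0061]
eef_rot: [0.707, 0.707, -0.0, -0.0]
contact_force: [-2.0, 0.2, 3.7]
opening: 0.497
finger_force: 15.0
```

{"method": "carry_out", "body": {"rows": [[[0, 0, -0.5], [0, 0, 0], 1], [[0, 0, -2], [0, 0, 0], 1], [[0, 0, -4], [0, 0, 0], 1], [[0, 0, -7], [0, 0, 0], 1], [[0, 0, -10], [0, 0, 0], 1], [[0, 0, -13], [0, 0, 0], 1], [[0, 0, -14.5], [0, 0, 0], 1], [[0, 0, -14.5], [0, 0, 0], 1]]}}

```text
clock: 20.25
tool_pos: [0.4154, -0.2697, 0.153]
eef_rot: [0.707, 0.707, 0.001, 0.002]
contact_force: [0.4, 0.0, -0.9]
opening: 0.494
finger_force: 15.0
```

{"method": "carry_out", "body": {"rows": [[[1, 0.5, 0], [0, 0, 0], 1], [[3, 1.5, 0], [0, 0, 0], 1], [[6, 3, 0], [0, 0, 0], 1], [[10, 4.5, 0], [0, 0, 0], 1], [[14, 6, 0], [0, 0, 0], 1], [[18, 8, 0], [0, 0, 0], 1], [[22, 10, 0], [0, 0, 0], 1], [[26, 12, 0], [0, 0, 0], 1], [[30, 14, 0], [0, 0, 0], 1], [[34, 15.5, 0], [0, 0, 0], 1], [[38, 17, 0], [0, 0, 0], 1], [[41, 18, 0], [0, 0, 0], 1]]}}

```text
clock: 21.45
tool_pos: [0.593, 0.146, 0.1489]
eef_rot: [0.706, 0.709, -0.0, -0.001]
contact_force: [0.8, 0.2, -1.3]
opening: 0.493
finger_force: 15.0
```

{"method": "carry_out", "body": {"rows": [[[3, 0.7, 0], [0, 0, 0], 1], [[6, 1.4, 0], [0, 0, 0], 1], [[8, 1.8, 0], [0, 0, 0], 1], [[9.4, 2, 0], [0, 0, 0], 1], [[9.4, 2, 0], [0, 0, 0], 1], [[9.4, 2, 0], [0, 0, 0], 1]]}}

```text
clock: 22.05
tool_pos: [0.613, 0.2339, 0.15]
eef_rot: [0.707, 0.707, -0.001, 0.0]
contact_force: [0.1, -0.7, -1.1]
opening: 0.493
finger_force: 15.0
```

{"method": "carry_out", "body": {"rows": [[[0, 0, 2], [0, 0, 0], 1], [[0, 0, 5], [0, 0, 0], 1], [[0, 0, 8], [0, 0, 0], 1], [[0, 0, 11], [0, 0, 0], 1], [[0, 0, 13], [0, 0, 0], 1], [[0, 0, 13.6], [0, 0, 0], 1], [[0, 0, 13.8], [0, 0, 0], 1], [[0, 0, 13.8], [0, 0, 0], 1]]}}

```text
clock: 22.85
tool_pos: [0.6144, 0.2343, 0.0139]
eef_rot: [0.707, 0.707, 0.0, 0.0]
contact_force: [1.5, -0.1, -1.7]
opening: 0.492
finger_force: 15.0
```

```bash
cat > chk.py <<'E'
from h import *
def cap(p,name='green'):
    "green cap centroids near expected point p, both views -> world at its height"
    for n in('top','scene'):
        d=r.snapshot(n);c=proj(d,p);hsv=cv2.cvtColor(d['image'],cv2.COLOR_RGB2HSV)
        m=((abs(hsv[...,0].astype(int)-62)<14)&(hsv[...,1]>110)&(hsv[...,2]>35)).astype(np.uint8)
        k,l,st,ce=cv2.connectedComponentsWithStats(m)
        for i in range(1,k):
            if st[i][4]>15 and np.hypot(*(ce[i]-c))<40: print(n,'exp',c.round(1),'cap',ce[i].round(1),st[i][4],world(d,ce[i],p[2]).round(4))
E
python3 -c "
from chk import *
print(r.get_state()['tool_pos']);cap((.614,.2375,.080))"
```

```text
[0.61444633 0.23434835 0.0138754 ]
```

{"method": "carry_out", "body": {"rows": [[[0, 0, 0.1], [0, 0, 0], 1], [[0, 0, 0.2], [0, 0, 0], 1], [[0, 0, 0.3], [0, 0, 0], 1], [[0, 0, 0.3], [0, 0, 0], 1]]}}

```text
clock: 23.35
tool_pos: [0.6139, 0.2352, 0.0102]
eef_rot: [0.707, 0.707, 0.0, 0.0]
contact_force: [-0.1, 0.3, -0.8]
opening: 0.498
finger_force: 15.0
```

{"method": "carry_out", "body": {"rows": [[[0, 0, 0], [0, 0, 0], 0.45], [[0, 0, 0], [0, 0, 0], 0.3], [[0, 0, 0], [0, 0, 0], 0.1], [[0, 0, 0], [0, 0, 0], 0], [[0, 0, 0], [0, 0, 0], 0], [[0, 0, 0], [0, 0, 0], 0], [[0, 0, 0], [0, 0, 0], 0], [[0, 0, 0], [0, 0, 0], 0]]}}

```text
clock: 24.15
tool_pos: [0.6137, 0.235, 0.01]
eef_rot: [0.707, 0.707, 0.0, -0.0]
contact_force: [0.2, -0.2, -0.6]
opening: 1.0
finger_force: 0.0
```

{"method": "carry_out", "body": {"rows": [[[0, 0, -1], [0, 0, 0], 0], [[0, 0, -3], [0, 0, 0], 0], [[0, 0, -6], [0, 0, 0], 0], [[0, 0, -10], [0, 0, 0], 0], [[-1, 0, -13], [0, 0, 0], 0], [[-4, 0, -14], [0, 0, 0], 0], [[-8, 0, -14], [0, 0, 0], 0], [[-12, 0, -14], [0, 0, 0], 0], [[-16, 0, -14], [0, 0, 0], 0], [[-19, 0, -14], [0, 0, 0], 0], [[-20, 0, -14], [0, 0, 0], 0], [[-20, 0, -14], [0, 0, 0], 0]]}}

```text
clock: 25.35
tool_pos: [0.6139, 0.0336, 0.1506]
eef_rot: [0.708, 0.706, 0.0, 0.0]
contact_force: [-0.1, 1.0, -0.5]
opening: 0.999
finger_force: 0.0
```

```bash
python3 -c "
from chk import *
print(r.get_state()['tool_pos']);cap((.614,.2375,.080));cap((.448,.262,.078));cap((.4755,-.126,.078))"
```

```text
[0.61394991 0.0335932  0.15061347]
scene exp [413.1 237.2] cap [411.2 238.8] 179 [0.6189 0.2347]
scene exp [429.2 186.4] cap [428.4 188.4] 124 [0.4554 0.2607]
top exp [347.6 243.2] cap [348.  243.5] 97 [ 0.4751 -0.1267]
scene exp [236.1 165.4] cap [235.  167.3] 107 [ 0.483  -0.1255]
```

Pink stands on its tile, with the cap within a few pixels of expected. Orange is next.

{"method": "carry_out", "body": {"rows": [[[-1, -1, 0], [0, 0, 0], 0], [[-4, -3.5, 0], [0, 0, 0], 0], [[-8, -7, 0], [0, 0, 0], 0], [[-12, -10.5, 0], [0, 0, 0], 0], [[-15, -13, 0], [0, 0, 0], 0], [[-16.4, -13.9, 0], [0, 0, 0], 0], [[-16.4, -13.9, 0], [0, 0, 0], 0], [[-16.4, -13.9, 0], [0, 0, 0], 0]]}}

```text
clock: 26.45
tool_pos: [0.4761, -0.1276, 0.1501]
eef_rot: [0.707, 0.708, 0.001, 0.0]
contact_force: [0.6, 0.8, -0.1]
opening: 1.003
finger_force: 0.0
```

{"method": "carry_out", "body": {"rows": [[[0, 0, 2], [0, 0, 0], 0], [[0, 0, 5], [0, 0, 0], 0], [[0, 0, 8], [0, 0, 0], 0], [[0, 0, 11], [0, 0, 0], 0], [[0, 0, 13], [0, 0, 0], 0], [[0, 0, 14], [0, 0, 0], 0], [[0, 0, 14.4], [0, 0, 0], 0], [[0, 0, 14.4], [0, 0, 0], 0]]}}

```text
clock: 27.25
tool_pos: [0.4756, -0.1281, 0.006]
eef_rot: [0.706, 0.708, 0.0, 0.0]
contact_force: [-0.4, -0.2, 0.4]
opening: 0.999
finger_force: 0.0
```

{"method": "carry_out", "body": {"rows": [[[0, 0, 0], [0, 0, 0], 0.3], [[0, 0, 0], [0, 0, 0], 0.4], [[0, 0, 0], [0, 0, 0], 0.45], [[0, 0, 0], [0, 0, 0], 0.5], [[0, 0, 0], [0, 0, 0], 0.6], [[0, 0, 0], [0, 0, 0], 0.8], [[0, 0, 0], [0, 0, 0], 1], [[0, 0, 0], [0, 0, 0], 1], [[0, 0, 0], [0, 0, 0], 1], [[0, 0, 0], [0, 0, 0], 1]]}}

```text
clock: 28.25
tool_pos: [0.4747, -0.129, 0.0061]
eef_rot: [0.707, 0.707, -0.0, -0.0]
contact_force: [-0.3, 0.6, 2.7]
opening: 0.496
finger_force: 15.0
```

{"method": "carry_out", "body": {"rows": [[[0, 0, -0.5], [0, 0, 0], 1], [[0, 0, -2], [0, 0, 0], 1], [[0, 0, -4], [0, 0, 0], 1], [[0, 0, -7], [0, 0, 0], 1], [[0, 0, -10], [0, 0, 0], 1], [[0, 0, -13], [0, 0, 0], 1], [[0, 0, -14.5], [0, 0, 0], 1], [[0, 0, -14.5], [0, 0, 0], 1]]}}

```text
clock: 29.05
tool_pos: [0.476, -0.1293, 0.1529]
eef_rot: [0.707, 0.707, 0.001, 0.002]
contact_force: [0.7, 0.2, -1.1]
opening: 0.494
finger_force: 15.0
```

{"method": "carry_out", "body": {"rows": [[[1, 0.7, 0], [0, 0, 0], 1], [[3, 2.2, 0], [0, 0, 0], 1], [[6, 4.5, 0], [0, 0, 0], 1], [[9, 7, 0], [0, 0, 0], 1], [[12, 9.2, 0], [0, 0, 0], 1], [[15, 11.5, 0], [0, 0, 0], 1], [[18, 13.8, 0], [0, 0, 0], 1], [[20, 15.4, 0], [0, 0, 0], 1], [[21.3, 16.3, 0], [0, 0, 0], 1], [[21.3, 16.3, 0], [0, 0, 0], 1], [[21.3, 16.3, 0], [0, 0, 0], 1]]}}

```text
clock: 30.15
tool_pos: [0.6364, 0.0841, 0.1493]
eef_rot: [0.707, 0.707, -0.001, -0.001]
contact_force: [-1.0, -0.3, 0.1]
opening: 0.495
finger_force: 15.0
```

{"method": "carry_out", "body": {"rows": [[[0, 0, 2], [0, 0, 0], 1], [[0, 0, 5], [0, 0, 0], 1], [[0, 0, 8], [0, 0, 0], 1], [[0, 0, 11], [0, 0, 0], 1], [[0, 0, 13], [0, 0, 0], 1], [[0, 0, 13.7], [0, 0, 0], 1], [[0, 0, 13.9], [0, 0, 0], 1], [[0, 0, 14.1], [0, 0, 0], 1], [[0, 0, 14.1], [0, 0, 0], 1], [[0, 0, 14.1], [0, 0, 0], 1]]}}

```text
clock: 31.15
tool_pos: [0.6384, 0.0841, 0.011]
eef_rot: [0.707, 0.707, 0.001, 0.001]
contact_force: [-0.1, 0.1, -0.7]
opening: 0.502
finger_force: 15.0
```

{"method": "carry_out", "body": {"rows": [[[0, 0, 0.1], [0, 0, 0], 1], [[0, 0, 0.1], [0, 0, 0], 0.45], [[0, 0, 0.1], [0, 0, 0], 0.3], [[0, 0, 0.1], [0, 0, 0], 0.1], [[0, 0, 0.1], [0, 0, 0], 0], [[0, 0, 0.1], [0, 0, 0], 0], [[0, 0, 0.1], [0, 0, 0], 0], [[0, 0, 0.1], [0, 0, 0], 0], [[0, 0, 0.1], [0, 0, 0], 0]]}}

```text
clock: 32.05
tool_pos: [0.6377, 0.084, 0.009]
eef_rot: [0.707, 0.707, 0.0, -0.0]
contact_force: [0.1, -0.2, 0.1]
opening: 1.001
finger_force: 0.0
```

{"method": "carry_out", "body": {"rows": [[[0, 0, -1], [0, 0, 0], 0], [[0, 0, -3], [0, 0, 0], 0], [[0, 0, -6], [0, 0, 0], 0], [[0, 0, -10], [0, 0, 0], 0], [[1, -1, -13], [0, 0, 0], 0], [[4, -4, -14], [0, 0, 0], 0], [[7, -7.5, -14], [0, 0, 0], 0], [[10, -11, -14], [0, 0, 0], 0], [[13, -14.5, -14], [0, 0, 0], 0], [[16, -17.5, -14], [0, 0, 0], 0], [[17.5, -18.9, -14], [0, 0, 0], 0], [[17.5, -18.9, -14], [0, 0, 0], 0]]}}

```text
clock: 33.25
tool_pos: [0.446, 0.2624, 0.1497]
eef_rot: [0.705, 0.71, 0.0, -0.001]
contact_force: [0.7, 0.6, 0.3]
opening: 0.997
finger_force: 0.0
```

{"method": "carry_out", "body": {"rows": [[[0, 0, 0], [0, 0, 0], 0], [[0, 0, 0], [0, 0, 0], 0]]}}

```text
clock: 33.45
tool_pos: [0.4502, 0.2575, 0.1494]
eef_rot: [0.708, 0.706, 0.0, 0.001]
contact_force: [0.2, 0.5, 0.4]
opening: 0.999
finger_force: 0.0
```

```bash
python3 -c "
from chk import *
print(r.get_state()['tool_pos']);cap((.638,.0875,.080));cap((.614,.2375,.080));cap((.449,.262,.078))"
```

```text
[0.45023483 0.25754018 0.14943756]
top exp [243.  142.5] cap [243.3 141.7] 101 [0.6395 0.0871]
scene exp [321.3 230.6] cap [319.5 232.4] 165 [0.6433 0.0855]
top exp [161.9 144.8] cap [162.1 144.2] 97 [0.6151 0.2373]
scene exp [413.1 237.2] cap [411.1 238.8] 181 [0.6189 0.2346]
top exp [132.7 229.7] cap [132.1 231. ] 116 [0.4465 0.2626]
scene exp [429.2 186.7] cap [428.4 188.4] 124 [0.4554 0.2607]
```

Orange and pink are on target. Now the blue sample.

{"method": "carry_out", "body": {"rows": [[[0, 0, 2], [0, 0, 0], 0], [[0, 0, 5], [0, 0, 0], 0], [[0, 0, 8], [0, 0, 0], 0], [[0, 0, 11], [0, 0, 0], 0], [[0, 0, 13], [0, 0, 0], 0], [[0, 0, 14], [0, 0, 0], 0], [[0, 0, 14.3], [0, 0, 0], 0], [[0, 0, 14.3], [0, 0, 0], 0]]}}

```text
clock: 34.55
tool_pos: [0.449, 0.259, 0.0062]
eef_rot: [0.707, 0.707, 0.0, 0.0]
contact_force: [0.2, -0.6, 0.1]
opening: 0.999
finger_force: 0.0
```

{"method": "carry_out", "body": {"rows": [[[0, 0, 0], [0, 0, 0], 0.3], [[0, 0, 0], [0, 0, 0], 0.4], [[0, 0, 0], [0, 0, 0], 0.45], [[0, 0, 0], [0, 0, 0], 0.5], [[0, 0, 0], [0, 0, 0], 0.6], [[0, 0, 0], [0, 0, 0], 0.8], [[0, 0, 0], [0, 0, 0], 1], [[0, 0, 0], [0, 0, 0], 1], [[0, 0, 0], [0, 0, 0], 1], [[0, 0, 0], [0, 0, 0], 1]]}}

```text
clock: 35.55
tool_pos: [0.4485, 0.259, 0.0061]
eef_rot: [0.707, 0.707, -0.0, -0.0]
contact_force: [-0.9, -0.5, 2.7]
opening: 0.495
finger_force: 15.0
```

{"method": "carry_out", "body": {"rows": [[[0, 0, -0.5], [0, 0, 0], 1], [[0, 0, -2], [0, 0, 0], 1], [[0, 0, -4], [0, 0, 0], 1], [[0, 0, -7], [0, 0, 0], 1], [[0, 0, -10], [0, 0, 0], 1], [[0, 0, -13], [0, 0, 0], 1], [[0, 0, -14.5], [0, 0, 0], 1], [[0, 0, -14.5], [0, 0, 0], 1]]}}

```text
clock: 36.35
tool_pos: [0.4501, 0.2597, 0.1531]
eef_rot: [0.707, 0.707, 0.002, 0.001]
contact_force: [-0.8, 0.6, -0.7]
opening: 0.493
finger_force: 15.0
```

{"method": "carry_out", "body": {"rows": [[[-1, 0.5, 0], [0, 0, 0], 1], [[-3, 1.5, 0], [0, 0, 0], 1], [[-6, 3, 0], [0, 0, 0], 1], [[-10, 4.5, 0], [0, 0, 0], 1], [[-14, 6, 0], [0, 0, 0], 1], [[-18, 8, 0], [0, 0, 0], 1], [[-22, 10, 0], [0, 0, 0], 1], [[-26, 12, 0], [0, 0, 0], 1], [[-30, 14, 0], [0, 0, 0], 1], [[-34, 15.5, 0], [0, 0, 0], 1], [[-38, 17, 0], [0, 0, 0], 1], [[-41, 18, 0], [0, 0, 0], 1]]}}

```text
clock: 37.55
tool_pos: [0.6278, -0.1559, 0.1489]
eef_rot: [0.708, 0.706, -0.001, -0.001]
contact_force: [0.2, 0.7, -1.0]
opening: 0.493
finger_force: 15.0
```

{"method": "carry_out", "body": {"rows": [[[-3, 0.8, 0], [0, 0, 0], 1], [[-6, 1.6, 0], [0, 0, 0], 1], [[-8, 2, 0], [0, 0, 0], 1], [[-9.1, 2.2, 0], [0, 0, 0], 1], [[-9.1, 2.2, 0], [0, 0, 0], 1], [[-9.1, 2.2, 0], [0, 0, 0], 1]]}}

```text
clock: 38.15
tool_pos: [0.6502, -0.2406, 0.1499]
eef_rot: [0.707, 0.707, 0.0, -0.001]
contact_force: [-0.2, -0.0, -1.0]
opening: 0.499
finger_force: 15.0
```

{"method": "carry_out", "body": {"rows": [[[0, 0, 2], [0, 0, 0], 1], [[0, 0, 5], [0, 0, 0], 1], [[0, 0, 8], [0, 0, 0], 1], [[0, 0, 11], [0, 0, 0], 1], [[0, 0, 13], [0, 0, 0], 1], [[0, 0, 13.7], [0, 0, 0], 1], [[0, 0, 13.9], [0, 0, 0], 1], [[0, 0, 14.1], [0, 0, 0], 1], [[0, 0, 14.1], [0, 0, 0], 1], [[0, 0, 14.1], [0, 0, 0], 1]]}}

```text
clock: 39.15
tool_pos: [0.6516, -0.2422, 0.0112]
eef_rot: [0.707, 0.707, 0.0, 0.001]
contact_force: [0.2, 0.1, -0.7]
opening: 0.495
finger_force: 15.0
```

Release, rise and move clear for the final look.

{"method": "carry_out", "body": {"rows": [[[0, 0, 0.1], [0, 0, 0], 1], [[0, 0, 0.1], [0, 0, 0], 0.45], [[0, 0, 0.1], [0, 0, 0], 0.3], [[0, 0, 0.1], [0, 0, 0], 0.1], [[0, 0, 0.1], [0, 0, 0], 0], [[0, 0, 0.1], [0, 0, 0], 0], [[0, 0, 0.1], [0, 0, 0], 0], [[0, 0, 0.1], [0, 0, 0], 0], [[0, 0, 0.1], [0, 0, 0], 0]]}}

```text
clock: 40.05
tool_pos: [0.6508, -0.2419, 0.009]
eef_rot: [0.707, 0.707, 0.0, -0.0]
contact_force: [0.8, -0.3, 0.3]
opening: 0.999
finger_force: 0.0
```

{"method": "carry_out", "body": {"rows": [[[0, 0, -1], [0, 0, 0], 0], [[0, 0, -3], [0, 0, 0], 0], [[0, 0, -6], [0, 0, 0], 0], [[0, 0, -10], [0, 0, 0], 0], [[0, -2, -14], [0, 0, 0], 0], [[-1, -5, -16], [0, 0, 0], 0], [[-2, -9, -18], [0, 0, 0], 0], [[-3, -13, -18], [0, 0, 0], 0], [[-4, -17, -18], [0, 0, 0], 0], [[-5, -20, -18], [0, 0, 0], 0], [[-5, -20, -18], [0, 0, 0], 0], [[-5, -20, -18], [0, 0, 0], 0]]}}

```text
clock: 41.25
tool_pos: [0.4511, -0.2924, 0.1899]
eef_rot: [0.707, 0.707, 0.0, 0.001]
contact_force: [1.2, -0.2, 0.6]
opening: 1.0
finger_force: 0.0
```

```bash
python3 -c "
from chk import *
s=r.get_state();print(s['clock'],s['tool_pos']);cap((.651,-.2395,.080))
a=r.snapshot('scene')['image'][115:315,100:460];b=r.snapshot('top')['image'][120:320,100:460]
cv2.imwrite('pics/end.png',cv2.convertScaleAbs(cv2.resize(np.vstack([a,b])[...,::-1],None,fx=1.5,fy=1.5,interpolation=cv2.INTER_CUBIC),alpha=1.4,beta=20))"
```

```text
41.25 [ 0.45107703 -0.2924471   0.18992267]
top exp [418.1 157.8] cap [417.2 156.9] 105 [ 0.6526 -0.2378]
scene exp [144.  204.1] cap [143.3 205.8] 148 [ 0.656 -0.238]
```

View pics/end.png

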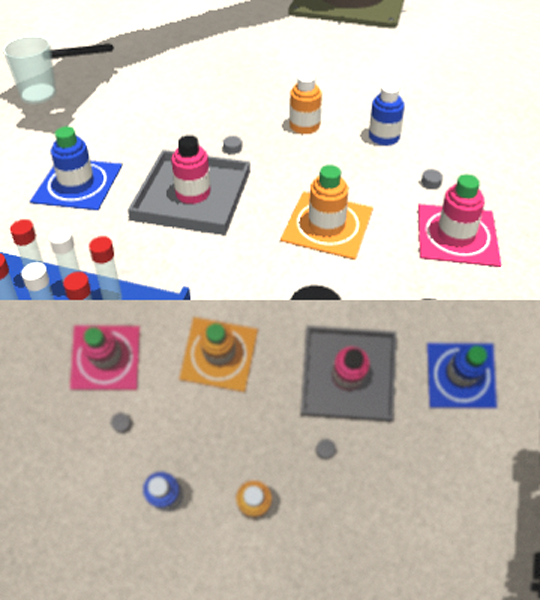

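The three green-capped bottles stand inside their rings, with caps in the top half at (65,135), (328,175) and (467,187). The black-capped bottle stands in the tray at (190,170), and both white-capped bottles are where they were. Handing in.

```bash
python3 -c "
from plant import r
print(r.finish_job())"
```

```text
the job is handed in; nothing more can be done
None
```

The job is handed in at about 41 s: the three green-capped bottles stand upright inside the rings of their own tiles, the black-capped bottle stands upright in the return tray, the white-capped bottles were not moved, and nothing was knocked over.

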